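# Feel out the free play of a lead-screw stage and lock its carriage in the middle

### The job

The nut of this lead-screw stage is worn, so its carriage has free play. With the lock button still up, work the carriage by its handle gently towards the handwheel until you clearly feel the nut's springy resistance, then back the other way until you feel it there, without forcing the nut either way. Then leave the carriage in the middle of the free play you found, press its lock button fully down and let go, leaving the things around the stage where they are.

Things in the scene. Friction and masses are not known exactly. Their poses are not given: they have to be found in the camera images.
- stage: The lead-screw stage, fixed to the table: aluminium base plate 90 x 210 x 12 mm with dark end blocks 48 mm high at both ends, two guide rods, a brass screw and a black handwheel of 52 mm diameter at one end (fixed). Origin: centre of the underside of the base plate. Its y axis runs along the screw towards the handwheel, z up, x across.
- carriage: Grey carriage, 88 mm across, 104 mm along, flat top 55 mm above the table; origin at table height under its centre. It slides along the stage's y with about 1.5 N friction and stays where left. It has 17 to 34 mm of free play in all on the nut hidden inside; amount and place along the screw differ each time. At both ends of the play the nut resists like a spring, 1.5 N per mm. It starts within the play.
- handle (a point): Grip point on the carriage's upright black handle, which is 20 mm along the stage's y, 32 mm along its x, and reaches from 59 to 115 mm above the table. The point is on its centre line, 100 mm above the table and 28 mm from the carriage's centre, away from the handwheel.
- lock_top (a point): Centre of the top face of the lock button, a round aluminium button of 30 mm diameter standing on the carriage, 60 mm from the handle towards the handwheel; its top is 73 mm above the table when up. It rides with the carriage.
- lock (a joint): Lock button: 0 is up, 0.010 m fully down; it needs about 5 N and stays where it is pushed. Its pin enters a slot in the nut only while the carriage is within 3 mm of the middle of the free play; elsewhere it stops hard after about 4 mm.
- nut_give (a joint): How far the nut is being pushed out of its rest place, m: 0 while the carriage is within the free play, positive when pushed towards the handwheel, negative the other way. More than 0.002 is a clearly felt resistance, more than 0.012 is forcing it (its hard end is at 0.016).
- spool: Bystander: reel of solder, 55 x 74 x 42 mm, standing on a flat black tool wallet (7 mm thick), left of the stage. Origin: centre of the underside.
- tape: Bystander: roll of black tape, 58 x 56 x 19 mm, lying on the table to the right of the stage. Origin: centre of the underside.

How it is judged:
By the outcome, as a careful person would: the job done as asked, in the order asked, and still so for the second after the job is handed in, with the robot touching nothing.
It also fails if it takes over 48 s, if anything falls off the work surface, if the arm or the gripper's body presses on something with over 40 N, if the wrist force passes 120 N, or if a joint passes its speed limit or range.

### The arm

A 7-joint arm with a two-finger parallel gripper is mounted at the origin on the work surface; the furniture and walls round the work are solid. World frame = base frame: x ahead of the robot, y to its left, z up, the work surface at z = 0. Lengths are in m, angles in rad, forces in N, time in s.
With the tool pointing down it reaches from about 0.4 to 0.875 m from the base axis. Payload 6.5 kg.
Tool frame: the origin (TCP) lies at the centre of the arm's flange, where the gripper is bolted on; the fingertips stand 173 mm ahead of it and the grasp point (between the pads) lies 155 mm ahead of it; z points along the fingers, y is the direction in which the jaws open and shut (so a half turn about z gives the same grasp; the last joint's range is limited). The gripper opens to 85 mm and grips with 20 to 120 N. Pads are 22 mm wide; open, the fingers measure 114 mm over their backs; the gripper's body (76 mm by 85 mm) begins 54 mm behind the grasp point. The pads swing forward as they close: fully open they stand 13 mm farther back than shut.
Start: joints at [1.082, 0.536, -0.004, 1.538, 0.003, 1.067, -0.071], TCP at [0.267, -0.593, 0.405] pointing down, gripper open.
Joint ranges: [-2.7, 2.7], [-0.37, 2.16], [-1.27, 1.26], [0.24, 2.4], [-1.31, 4.45], [0.19, 1.91], [-2.76, 2.76]. Speed limits (rad/s): [2.39, 2.39, 3.14, 3.14, 3.14, 3.14, 3.14].

### API

Orientations are given as a unit quaternion [x, y, z, w].
In Python, from workcell import env, eyes gives the robot as it stands.
- The arm moves only by the tool play_rows, never from a script. Its arguments are lists of equal length, an entry for each row: "xyz": the shift along the tool's x, y, z in mm, a list of three; "spin": the turn about the tool's z in rad; "gripper": the gripper's target within -1 to 1 (shut at 1, half-way at 0, fully open at -1). In form: {"xyz": [[x, y, z], ...], "spin": [spin, ...], "gripper": [gripper, ...]}. A call has 1 to 8 rows; each row is the pose to reach, as a shift and turn from the pose commanded when the call began, along the tool's axes at that moment; what a row does not reach only later rows make up. A row lasts 1/10 s, in which the tool goes at most 50 mm and 8.59 degrees, less where a joint would pass 70% of its speed; a pose out of reach is approached as far as the arm can. A call with a gripper value outside its range is refused whole. The fingers move at their own pace and stop on an object; "grip_force" is the grip in N (left out, the last holds). Time passes only in rows, so rows that repeat a pose let the fingers close. It gives the time, the measured TCP pose, the force and the opening at its end, in the units of the state.
- env.state(): the state, without advancing time (a new reading comes with each control period).
- eyes.grab_frame(name): name is "scene" or "top" or "wrist"; returns (picture, depth): 400x640x3 uint8, red, green, blue; 400x640 float32, m along the optical axis (not along the pixel's ray), 0 where there is no reading.
- eyes.camera_params(name): a dict with "mtx" (3x3 intrinsics, pixels), "cam_to_world" (4x4, takes a point from camera to world coordinates). Camera axes: x right, y down, z forward; pixel columns grow to the right and rows downward; lengths in m; the calibration is good to about 2 mm. The wrist camera is an equidistant fisheye: a pixel r from the principal point sees the ray r / f radians off the axis. A picture is of the moment at which its call begins: read the wrist's pose just before it. camera_params takes no time and is no camera call; for the wrist camera it gives the pose at the moment of the call.
- env.finish_job(): hands the job in, once; it reports no verdict.
The state is a dict: "time": time; "qpos": joint angles; "dq": joint speeds; "effort": joint torques, N m; "ee_pos": TCP position; "tool_rot": TCP orientation; "wrist_force": force on the tool from outside, world axes, zero at the start; "wrist_torque": the same for the moment, N m; "finger_gap": finger opening in m.
Only numpy, scipy, OpenCV 4.12 (cv2) and the standard library are available. Lean on these libraries where they do the work, as an engineer would, in place of code of your own. Each camera call takes 0.05 s, during which the arm holds its last target.

## Working session

There is one attempt and no reset: what is moved stays moved. The work goes in short steps, Python scripts to look and compute and a tool call to move; the robot and the scene stay as the last step left them, time stands still between calls to the robot, and variables do not carry over. Pictures are saved under pics/ and viewed, and the job is handed in when it is done.

Besides the shell and the picture viewer there is one more tool, called after "Emit:" by a JSON object that holds its "name" and its "arguments", one argument or row to a line. play_rows: Moves the arm, as the interface text tells. Its arguments: {"type":"object","properties":{"xyz":{"type":"array"},"spin":{"type":"array"},"gripper":{"type":"array"},"grip_force":{"type":"number"}},"required":["xyz","spin","gripper"]}

```bash
mkdir -p pics; ls
python3 - <<'E'
from workcell import env, eyes
import cv2, numpy as np
print(env.state())
for n in ("scene","top"):
    p,d=eyes.grab_frame(n); cv2.imwrite(f"pics/{n}0.png",p[:,:,::-1]); np.savez(f"{n}0.npz",p=p,d=d,**eyes.camera_params(n))
    c=eyes.camera_params(n); print(n,c["mtx"].round(1).tolist(),c["cam_to_world"].round(3).tolist())
E
```

```text
pics
{'time': 0.0, 'qpos': array([ 1.08177827,  0.53721972, -0.00443108,  1.53886483,  0.00259262,
        1.06729797, -0.07119587]), 'dq': array([ 0.00089739, -0.0005493 , -0.00072066, -0.00013815, -0.00078922,
       -0.0010332 , -0.00100486]), 'effort': array([-7.40620271e-04, -5.83414078e+01,  1.04877826e+00, -2.59104735e+01,
        1.24337256e-02,  9.65266430e-03,  1.21797689e-05]), 'ee_pos': array([ 0.26658304, -0.59246085,  0.40378142]), 'tool_rot': array([ 9.77728903e-01,  2.09869949e-01, -2.49288824e-04, -8.56525658e-04]), 'wrist_force': array([ 0.53108769, -0.27889439, -0.53327582]), 'wrist_torque': array([-0.01866164,  0.02216782,  0.00166588]), 'finger_gap': 0.08540469572424692}
scene [[513.6, 0.0, 317.0], [0.0, 513.6, 203.1], [0.0, 0.0, 1.0]] [[0.567, -0.4, 0.72, -0.107], [-0.823, -0.256, 0.507, -0.601], [-0.018, -0.88, -0.475, 0.509], [0.0, 0.0, 0.0, 1.0]]
top [[434.5, 0.0, 317.5], [0.0, 434.5, 192.8], [0.0, 0.0, 1.0]] [[0.003, -0.997, 0.076, 0.484], [-1.0, -0.005, -0.021, -0.143], [0.021, -0.076, -0.997, 1.026], [0.0, 0.0, 0.0, 1.0]]
```

View pics/scene0.png

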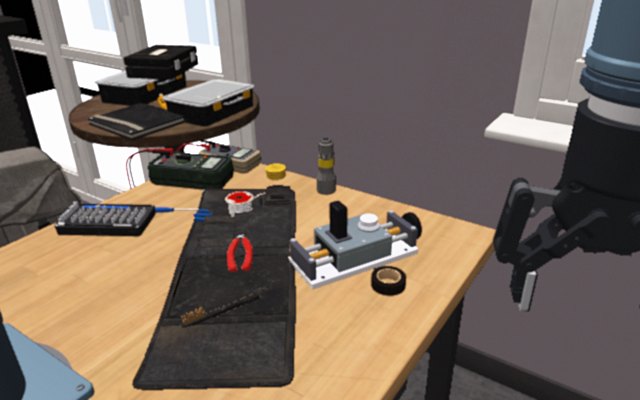

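View pics/top0.png

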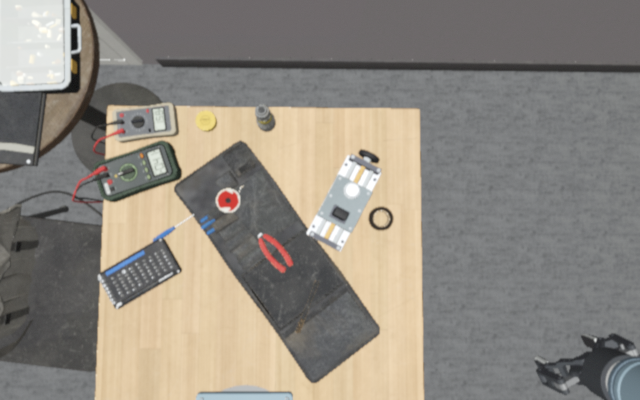

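The scene view shows the stage centre right, with its black handle near (338,220) and white button near (368,222). In the top view the handle is near (340,213), the button near (352,189) and the handwheel near (369,157).

```bash
cat > h.py <<'E'
import numpy as np, cv2
def ray(u,v,z,K,T):
    d=T[:3,:3]@np.linalg.solve(K,[u,v,1.]); o=T[:3,3]; return o+d*(z-o[2])/d[2]
def proj(P,K,T):
    c=T[:3,:3].T@(np.asarray(P)-T[:3,3]); q=K@c; return q[:2]/q[2]
E
python3 - <<'E'
import numpy as np,cv2
a=np.load('top0.npz');p=a['p'][:,:,::-1]
b=np.load('scene0.npz')['p'][:,:,::-1]
cv2.imwrite('pics/topz.png',cv2.resize(p[140:260,290:410],None,fx=5,fy=5,interpolation=cv2.INTER_NEAREST))
cv2.imwrite('pics/scz.png',cv2.resize(b[190:300,280:430],None,fx=5,fy=5,interpolation=cv2.INTER_NEAREST))
E
```

```text
(no output)
```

View pics/topz.png

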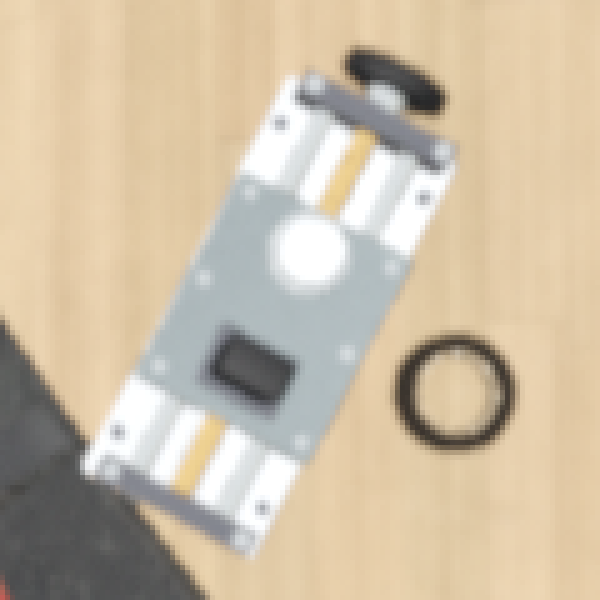

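View pics/scz.png

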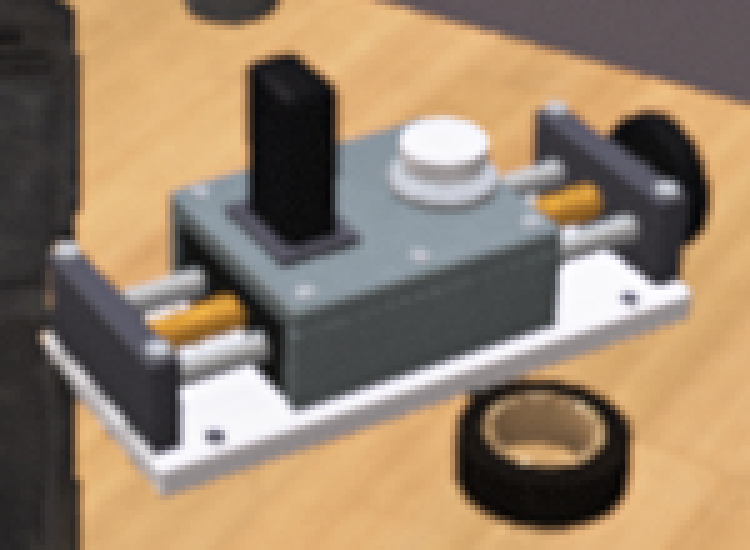

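The zoomed top view gives plate corners at about (295,75), (458,150), (250,555) and (82,467) in zoom pixels. The button is centred at (310,250) and the handle top is at about (254,367). The tape lies to the right at (455,392).

Run:
```python
import numpy as np,cv2
from h import *
a=np.load('top0.npz');K,T=a['mtx'],a['cam_to_world']
f=lambda u,v,z: ray(u/5+290-.4,v/5+140-.4,z,K,T)
C=[f(*c,.012) for c in [(295,75),(458,150),(250,555),(82,467)]]
for c in C: print(c.round(4))
c0=np.mean(C,0); y=(C[0]+C[1]-C[2]-C[3])/2; print('centre',c0,'len',np.linalg.norm(y),'ang',np.degrees(np.arctan2(y[1],y[0])), 'w',np.linalg.norm(C[0]-C[1]))
# masks
p=a['p'].astype(int); 
g=p.sum(2); roi=np.zeros(g.shape,bool); roi[200:226,328:354]=1
m=(roi&(g<170)).astype('uint8'); n,l,s,ce=cv2.connectedComponentsWithStats(m); print(s,ce)
cnt=max(cv2.findContours(m,0,2)[0],key=cv2.contourArea);print(cv2.minAreaRect(cnt))
h=f(254,367,.115); b=f(310,250,.073); print('handle',h,'btn',b, np.linalg.norm((h-b)[:2]),np.degrees(np.arctan2(*(b-h)[[1,0]])))
hd=ray(*ce[1],.115,K,T); print(hd)
b=np.load('scene0.npz');K,T=b['mtx'],b['cam_to_world']
g=lambda u,v,z: ray(u/5+280-.4,v/5+190-.4,z,K,T)
print('scene: handle top', g(293,75,.115),'btn',g(445,142,.073))
print('plate', g(162,490,0), g(690,312,0.0))
print('tape',g(545,425,.019))
```

```text
[ 0.652  -0.2374  0.012 ]
[ 0.6168 -0.3143  0.012 ]
[ 0.427 -0.216  0.012]
[ 0.4675 -0.1379  0.012 ]
centre [ 0.54084066 -0.22642075  0.012     ] len 0.21172405845173764 ang -27.851979679745078 w 0.08458351426801171
[[     0      0    640    400 256000]] [[319.5 199.5]]Traceback (most recent call last):
  File "<stdin>", line 12, in <module>
ValueError: max() iterable argument is empty
```

Run:
```python
import numpy as np,cv2
from h import *
a=np.load('top0.npz');K,T=a['mtx'],a['cam_to_world']
f=lambda u,v,z: ray(u/5+290-.4,v/5+140-.4,z,K,T)
h=f(254,367,.115); b=f(310,250,.073); print('handle',h,'btn',b, np.linalg.norm((h-b)[:2]),np.degrees(np.arctan2(*(b-h)[[1,0]])))
D=a['d']; print(D[205:222,332:350].round(3)[::2,::2])
b=np.load('scene0.npz');K,T=b['mtx'],b['cam_to_world']
g=lambda u,v,z: ray(u/5+280-.4,v/5+190-.4,z,K,T)
print('scene: handle top', g(293,75,.115),'btn',g(445,142,.073))
print('plate', g(162,490,0), g(690,312,0.0))
print('tape',g(545,425,.019))
```

```text
handle [ 0.51114377 -0.21033525  0.115     ] btn [ 0.56405229 -0.23820109  0.073     ] 0.05979813095113857 -27.774862484626507
[[0.973 0.971 0.969 0.972 0.971 0.972 0.971 0.973 0.971]
 [0.972 0.97  0.914 0.915 0.97  0.972 0.974 0.971 0.973]
 [0.967 0.925 0.911 0.914 0.914 0.911 0.969 0.969 0.972]
 [0.966 0.912 0.909 0.91  0.911 0.911 0.91  0.914 0.965]
 [0.938 0.913 0.912 0.914 0.914 0.909 0.91  0.91  0.913]
 [0.968 0.926 0.914 0.912 0.912 0.911 0.91  0.91  0.911]
 [0.966 0.964 0.968 0.924 0.912 0.91  0.911 0.912 0.971]
 [0.969 0.967 0.968 0.965 0.958 0.916 0.909 0.914 0.968]
 [0.97  0.972 0.972 0.971 0.965 0.967 0.965 0.969 0.968]]
scene: handle top [ 0.50579969 -0.21157212  0.115     ] btn [ 0.55871876 -0.23891325  0.073     ]
plate [ 0.42690366 -0.21234336  0.        ] [ 0.61221649 -0.31004872  0.        ]
tape [ 0.50129086 -0.30971463  0.019     ]
```

```bash
cat >> h.py <<'E'
from scipy.spatial.transform import Rotation as R
YD=np.array([np.cos(np.radians(-27.8)),np.sin(np.radians(-27.8)),0])
def delta(s,P):
    return (R.from_quat(s['tool_rot']).inv().apply(np.asarray(P)-s['ee_pos'])*1000).round(1)
def yaw_err(s):  # spin to bring tool y onto YD
    r=R.from_quat(s['tool_rot']).inv().apply(YD); return -np.arctan2(r[0],r[1])
E
python3 - <<'E'
from workcell import env
from h import *
s=env.state(); print(delta(s,[.51,-.211,.36]),yaw_err(s))
E
```

```text
[ 378.5 -247.9   44.2] -0.662645006021977
```

Emit:
{"name": "play_rows", "arguments": {
  "xyz": [
    [42, -28, 5],
    [84, -55, 10],
    [126, -83, 15],
    [168, -110, 20],
    [210, -138, 25],
    [252, -165, 30],
    [294, -193, 35],
    [336, -220, 40]
  ],
  "spin": [-0.1, -0.2, -0.3, -0.4, -0.5, -0.6, -0.66, -0.66],
  "gripper": [-1, -1, -1, -1, -1, -1, -1, -1],
  "grip_force": 20
}}

```text
time: 0.9
ee_pos: [0.4814, -0.2555, 0.3647]
tool_rot: [0.857, 0.516, -0.0, -0.0]
wrist_force: [0.5, -1.2, -0.2]
finger_gap: 0.0855
```

Run:
```python
from workcell import env
from h import *
s=env.state(); print(s['time'],s['ee_pos'],delta(s,[.51,-.211,.36]),yaw_err(s))
```

```text
0.9 [ 0.48137384 -0.2555373   0.364719  ] [52.8  4.5  4.7] -0.001398723896096523
```

Emit:
{"name": "play_rows", "arguments": {
  "xyz": [
    [27, 2, 3],
    [50, 4, 5],
    [50, 4, 5],
    [50, 4, 5]
  ],
  "spin": [0, 0, 0, 0],
  "gripper": [-1, -1, -1, -1]
}}

```text
time: 1.3
ee_pos: [0.5076, -0.2151, 0.3597]
tool_rot: [0.857, 0.516, -0.0, -0.0]
wrist_force: [-0.1, -1.3, -0.3]
finger_gap: 0.0854
```

Run:
```python
from workcell import env,eyes
from h import *
s=env.state(); print(s['time'],s['ee_pos'],delta(s,[.51,-.211,.255]),yaw_err(s),s['wrist_force'])
c=eyes.camera_params('wrist');p,d=eyes.grab_frame('wrist')
np.savez('w1.npz',p=p,d=d,**c); cv2.imwrite('pics/w1.png',p[:,:,::-1]); print(c['mtx'],c['cam_to_world'].round(3))
p,d=eyes.grab_frame('top');cv2.imwrite('pics/t1.png',p[:,:,::-1])
```

```text
1.3 [ 0.50764181 -0.21506251  0.35973583] [  4.7   0.3 104.7] -0.002031768824202335 [-0.10651874 -1.27689273 -0.34688096]
[[309.70691629   0.         314.5788675 ]
 [  0.         309.70691629 201.28827705]
 [  0.           0.           1.        ]] [[ 0.884 -0.444 -0.147  0.546]
 [-0.468 -0.839 -0.278 -0.144]
 [-0.     0.315 -0.949  0.329]
 [ 0.     0.     0.     1.   ]]
```

View pics/w1.png

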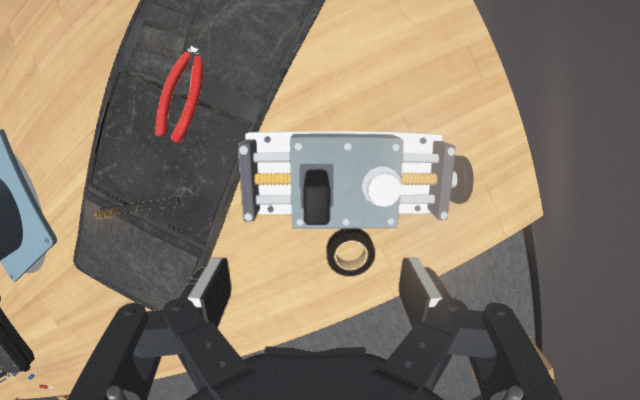

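The wrist view shows the handle at about (316,205), with its top face toward the bottom of the image, the button at (382,187) and the tape at (350,252).

Run:
```python
from h import *
a=np.load('w1.npz');K,T,p=a['mtx'],a['cam_to_world'],a['p']
cv2.imwrite('pics/w1z.png',cv2.resize(p[120:280,230:480,::-1],None,fx=3.2,fy=3.2,interpolation=cv2.INTER_CUBIC))
g=p.astype(int).sum(2)
print(g[195:228:3,296:338:2])
```

```text
[[508 514 440 312 154 167 217 205 209 204 208 205 193 185 191 164 140 232
  371 509 522]
 [502 504 434 319 152 182 211 218 202 209 198 191 191 189 184 165 133 230
  369 511 521]
 [507 516 435 320 152 172 204 226 210 197 197 189 188 191 183 149 129 224
  360 512 516]
 [511 510 445 314 153 185 207 211 200 201 194 195 185 183 179 158 142 282
  372 502 522]
 [507 513 471 335 165 187 199 198 197 200 202 189 189 186 180 158 136 349
  493 514 516]
 [512 512 519 483 213 180 202 197 200 199 193 185 180 182 173 155 153 402
  513 515 519]
 [511 509 515 475 217 165 198 202 196 182 191 187 184 184 170 156 135 405
  519 516 515]
 [500 508 509 475 213 173 190 202 198 196 188 188 173 177 167 145 132 402
  511 508 508]
 [508 582 600 497 217 172 194 200 198 190 188 189 184 163 164 152 144 410
  518 506 510]
 [593 664 661 634 425 184 177 187 184 183 182 170 176 172 162 146 291 511
  524 516 520]
 [512 569 590 536 510 468 453 438 437 442 447 441 445 444 441 467 513 521
  523 521 513]]
```

View pics/w1z.png

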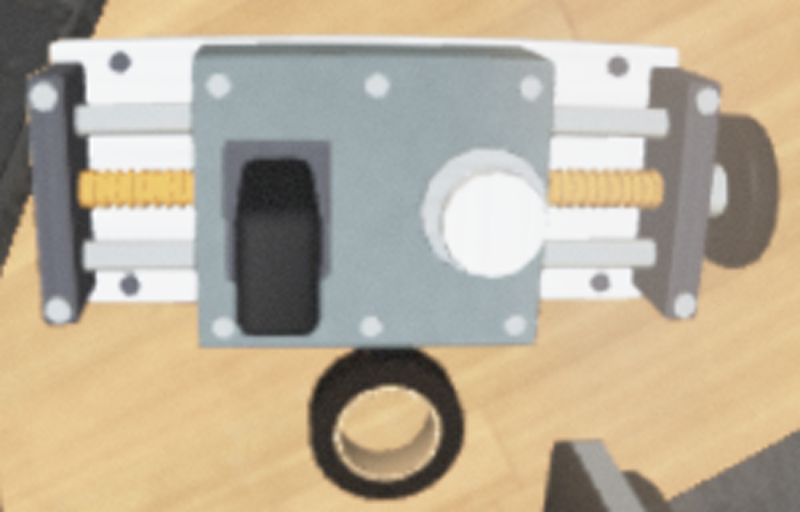

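The zoom puts the handle's top face at about x 237–320, y 213–333, so its centre is at (317,205) in the full image. The button top is at (384,190).

```bash
cat >> h.py <<'E'
def fray(u,v,z,K,T):
    x,y=(u-K[0,2])/K[0,0],(v-K[1,2])/K[1,1]; th=np.hypot(x,y)
    d=T[:3,:3]@np.array([x/th*np.sin(th),y/th*np.sin(th),np.cos(th)]); o=T[:3,3]; return o+d*(z-o[2])/d[2]
E
python3 - <<'E'
from workcell import env
from h import *
a=np.load('w1.npz');K,T,p=a['mtx'],a['cam_to_world'],a['p']
z=lambda x,y,h: fray(x/3.2+230-.34,y/3.2+120-.34,h,K,T)
h=z(278,273,.115);b=z(493,224,.073);print(h,b,(b-h),np.hypot(*(b-h)[:2]),np.degrees(np.arctan2(*(b-h)[[1,0]])))
L,Rr=z(237,273,.115),z(320,273,.115); print(L,Rr,np.linalg.norm(L-Rr))
s=env.state(); print(s['ee_pos'],delta(s,[*h[:2],.255]),delta(s,[*b[:2],.255]))
# wheel-side bolts on blocks, angle
q1,q2,q3,q4=[z(*q,.048) for q in [(43,97),(58,310),(707,100),(684,305)]]
print(q1,q2,q3,q4,np.degrees(np.arctan2(*((q3+q4-q1-q2))[[1,0]])))
E
```

```text
[ 0.51267708 -0.21005683  0.115     ] [ 0.56469762 -0.23800407  0.073     ] [ 0.05202054 -0.02794723 -0.042     ] 0.059052390838896684 -28.2462271790076
[ 0.50439838 -0.2056769   0.115     ] [ 0.52116078 -0.21454905  0.115     ] 0.01896557866965841
[ 0.50710939 -0.21633991  0.3598932 ] [  8.3   2.  104.9] [  8.1  61.1 104.9]
[ 0.46711307 -0.15098644  0.048     ] [ 0.43659036 -0.20966333  0.048     ] [ 0.64383626 -0.24281065  0.048     ] [ 0.61286414 -0.30182201  0.048     ] -27.52863704115071
```

Emit:
{"name": "play_rows", "arguments": {
  "xyz": [
    [8, 2, 20],
    [8, 2, 50],
    [8, 2, 75],
    [8, 2, 95],
    [8, 2, 105],
    [8, 2, 105],
    [8, 2, 105]
  ],
  "spin": [0, 0, 0, 0, 0, 0, 0],
  "gripper": [-1, -1, -1, -1, -1, -1, -1]
}}

```text
time: 2.1
ee_pos: [0.5135, -0.2095, 0.2558]
tool_rot: [0.857, 0.515, 0.0, 0.0]
wrist_force: [-0.0, 0.2, -0.5]
finger_gap: 0.0852
```

```bash
cat > st.py <<'E'
from workcell import env
from h import *
s=env.state(); f=s['wrist_force']
X=np.array([-YD[1],YD[0],0])
print('t %.2f s_y %.2f mm s_x %.2f z %.1f  Fy %.2f Fx %.2f Fz %.2f gap %.1f yaw %.4f'%(s['time'],s['ee_pos']@YD*1e3,s['ee_pos']@X*1e3,s['ee_pos'][2]*1e3,f@YD,f@X,f[2],s['finger_gap']*1e3,yaw_err(s)), delta(s,[.5125,-.21,.255]))
E
python3 st.py
```

```text
t 2.10 s_y 551.96 mm s_x 54.17 z 255.8  Fy -0.14 Fx 0.21 Fz -0.54 gap 85.2 yaw -0.0037 [-0.9 -0.7  0.8]
```

Emit:
{"name": "play_rows", "arguments": {
  "xyz": [
    [0, 0, 0],
    [0, 0, 0],
    [0, 0, 0],
    [0, 0, 0],
    [0, 0, 0],
    [0, 0, 0]
  ],
  "spin": [0, 0, 0, 0, 0, 0],
  "gripper": [-0.5, 0, 0.2, 0.35, 0.38, 0.4]
}}

```text
time: 2.7
ee_pos: [0.5134, -0.2088, 0.2551]
tool_rot: [0.857, 0.515, 0.0, 0.0]
wrist_force: [0.3, -0.1, -0.1]
finger_gap: 0.0258
```

```bash
python3 st.py
python3 - <<'E'
from workcell import env,eyes
import cv2
p,d=eyes.grab_frame('wrist');cv2.imwrite('pics/w2.png',p[:,:,::-1])
E
```

```text
t 2.70 s_y 551.52 mm s_x 54.73 z 255.1  Fy 0.30 Fx -0.00 Fz -0.05 gap 25.8 yaw -0.0027 [-1.5 -0.2  0.1]
```

View pics/w2.png

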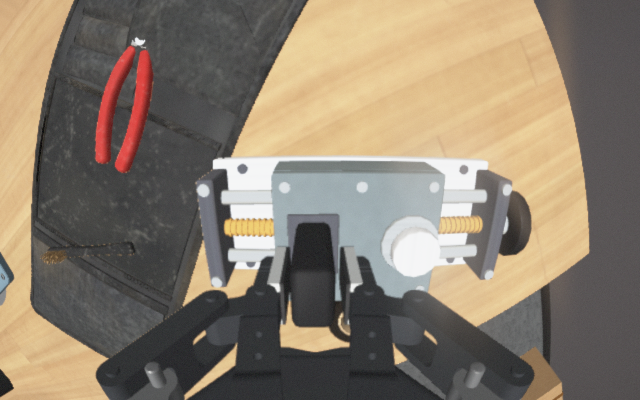

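The handle is centred between the two pads, from about x 293 to 335, with a small gap on each side. I'll close on it.

Emit:
{"name": "play_rows", "arguments": {
  "xyz": [
    [0, 0, 0],
    [0, 0, 0],
    [0, 0, 0],
    [0, 0, 0],
    [0, 0, 0]
  ],
  "spin": [0, 0, 0, 0, 0],
  "gripper": [0.45, 0.5, 0.55, 0.6, 0.65],
  "grip_force": 25
}}

```text
time: 3.25
ee_pos: [0.5133, -0.2088, 0.255]
tool_rot: [0.857, 0.515, -0.0, -0.0]
wrist_force: [-1.3, 0.6, 2.1]
finger_gap: 0.0199
```

```bash
python3 st.py
```

```text
t 3.25 s_y 551.40 mm s_x 54.70 z 255.0  Fy -1.47 Fx -0.11 Fz 2.08 gap 19.9 yaw -0.0025 [-1.4 -0.1  0. ]
```

Emit:
{"name": "play_rows", "arguments": {
  "xyz": [
    [0, 1, 0],
    [0, 2, 0],
    [0, 3, 0],
    [0, 4, 0],
    [0, 4, 0]
  ],
  "spin": [0, 0, 0, 0, 0],
  "gripper": [0.65, 0.65, 0.65, 0.65, 0.65]
}}

```text
time: 3.75
ee_pos: [0.5171, -0.2108, 0.255]
tool_rot: [0.857, 0.515, 0.0, 0.0]
wrist_force: [-0.7, 1.0, 1.0]
finger_gap: 0.0194
```

```bash
python3 st.py
```

```text
t 3.75 s_y 555.71 mm s_x 54.70 z 255.0  Fy -1.06 Fx 0.59 Fz 1.01 gap 19.4 yaw -0.0027 [-1.5 -4.4  0. ]
```

Emit:
{"name": "play_rows", "arguments": {
  "xyz": [
    [0, 1, 0],
    [0, 2, 0],
    [0, 3, 0],
    [0, 4, 0],
    [0, 4, 0]
  ],
  "spin": [0, 0, 0, 0, 0],
  "gripper": [0.65, 0.65, 0.65, 0.65, 0.65]
}}

```text
time: 4.25
ee_pos: [0.5206, -0.2127, 0.255]
tool_rot: [0.857, 0.515, 0.0, 0.0]
wrist_force: [-1.2, 0.4, 0.6]
finger_gap: 0.0198
```

```bash
python3 st.py
```

```text
t 4.25 s_y 559.68 mm s_x 54.67 z 255.0  Fy -1.29 Fx -0.20 Fz 0.58 gap 19.8 yaw -0.0028 [-1.4 -8.4 -0. ]
```

Emit:
{"name": "play_rows", "arguments": {
  "xyz": [
    [0, 1, 0],
    [0, 2, 0],
    [0, 3, 0],
    [0, 3, 0]
  ],
  "spin": [0, 0, 0, 0],
  "gripper": [0.65, 0.65, 0.65, 0.65]
}}

```text
time: 4.65
ee_pos: [0.5231, -0.2139, 0.255]
tool_rot: [0.857, 0.515, -0.0, -0.0]
wrist_force: [-1.9, 2.1, 2.9]
finger_gap: 0.0197
```

```bash
python3 st.py
```

```text
t 4.65 s_y 562.48 mm s_x 54.72 z 255.0  Fy -2.69 Fx 0.93 Fz 2.95 gap 19.7 yaw -0.0027 [ -1.5 -11.2   0. ]
```

Emit:
{"name": "play_rows", "arguments": {
  "xyz": [
    [0, 1, 0],
    [0, 2, 0],
    [0, 2, 0]
  ],
  "spin": [0, 0, 0],
  "gripper": [0.65, 0.65, 0.65]
}}

```text
time: 4.95
ee_pos: [0.5247, -0.2148, 0.255]
tool_rot: [0.857, 0.515, -0.0, -0.0]
wrist_force: [-3.6, 3.1, 5.2]
finger_gap: 0.0199
```

```bash
python3 st.py
```

```text
t 4.95 s_y 564.26 mm s_x 54.71 z 255.0  Fy -4.61 Fx 1.03 Fz 5.18 gap 19.9 yaw -0.0027 [ -1.5 -13.    0. ]
```

Emit:
{"name": "play_rows", "arguments": {
  "xyz": [
    [0, 1, 0],
    [0, 2, 0],
    [0, 2, 0],
    [0, 2, 0]
  ],
  "spin": [0, 0, 0, 0],
  "gripper": [0.65, 0.65, 0.65, 0.65]
}}

```text
time: 5.35
ee_pos: [0.5262, -0.2155, 0.255]
tool_rot: [0.857, 0.515, -0.001, -0.001]
wrist_force: [-4.3, 3.5, 6.1]
finger_gap: 0.0195
```

```bash
python3 st.py
```

```text
t 5.35 s_y 565.94 mm s_x 54.76 z 255.0  Fy -5.41 Fx 1.09 Fz 6.14 gap 19.5 yaw -0.0026 [ -1.5 -14.6   0.1]
```

Emit:
{"name": "play_rows", "arguments": {
  "xyz": [
    [0, 1, 0],
    [0, 2, 0],
    [0, 2, 0],
    [0, 2, 0]
  ],
  "spin": [0, 0, 0, 0],
  "gripper": [0.65, 0.65, 0.65, 0.65]
}}

```text
time: 5.75
ee_pos: [0.5276, -0.2162, 0.255]
tool_rot: [0.857, 0.515, -0.001, -0.001]
wrist_force: [-6.5, 3.9, 8.2]
finger_gap: 0.0199
```

```bash
python3 st.py
```

```text
t 5.75 s_y 567.56 mm s_x 54.78 z 255.0  Fy -7.62 Fx 0.41 Fz 8.21 gap 19.9 yaw -0.0025 [ -1.6 -16.3   0.1]
```

Emit:
{"name": "play_rows", "arguments": {
  "xyz": [
    [0, 0, 0]
  ],
  "spin": [0],
  "gripper": [0.65]
}}

```text
time: 5.85
ee_pos: [0.5276, -0.2162, 0.255]
tool_rot: [0.857, 0.515, -0.001, -0.001]
wrist_force: [-6.7, 4.4, 8.5]
finger_gap: 0.0199
```

```bash
cat > cam.py <<'E'
import sys
from workcell import env,eyes
from h import *
n=sys.argv[1]
for k in ('wrist','top','scene'):
    exec(open('st.py').read())
    c=eyes.camera_params(k);p,d=eyes.grab_frame(k);np.savez(f'{k}_{n}.npz',p=p,d=d,**c);cv2.imwrite(f'pics/{k}_{n}.png',p[:,:,::-1])
exec(open('st.py').read())
E
python3 cam.py plus
```

```text
t 5.85 s_y 567.55 mm s_x 54.78 z 255.0  Fy -8.04 Fx 0.78 Fz 8.48 gap 19.9 yaw -0.0025 [ -1.6 -16.3   0.1]
t 5.90 s_y 567.54 mm s_x 54.78 z 255.0  Fy -8.31 Fx 1.77 Fz 8.35 gap 19.7 yaw -0.0025 [ -1.6 -16.3   0.1]
t 5.95 s_y 567.55 mm s_x 54.79 z 255.0  Fy -7.79 Fx 0.78 Fz 8.72 gap 19.8 yaw -0.0026 [ -1.6 -16.3   0.1]
t 6.00 s_y 567.53 mm s_x 54.77 z 255.0  Fy -8.23 Fx 0.77 Fz 8.42 gap 19.5 yaw -0.0026 [ -1.6 -16.2   0. ]
```

View pics/wrist_plus.png

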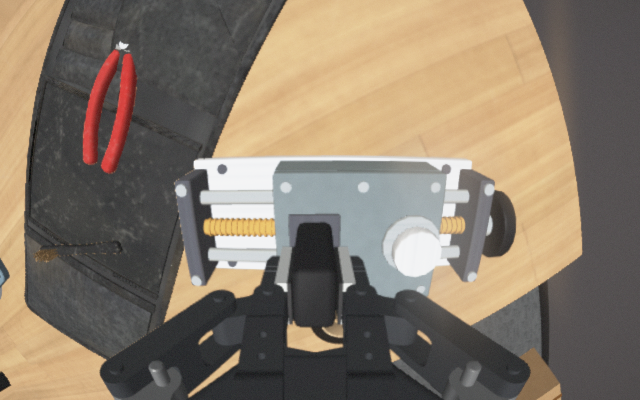

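The carriage has moved toward the handwheel with the handle still gripped, and the nut clearly resists at about 8 N, which is about 4 mm of give. Next I go back the other way.

Emit:
{"name": "play_rows", "arguments": {
  "xyz": [
    [0, -3, 0],
    [0, -6, 0],
    [0, -9, 0],
    [0, -12, 0],
    [0, -15, 0],
    [0, -17, 0],
    [0, -18, 0],
    [0, -18, 0]
  ],
  "spin": [0, 0, 0, 0, 0, 0, 0, 0],
  "gripper": [0.65, 0.65, 0.65, 0.65, 0.65, 0.65, 0.65, 0.65]
}}

```text
time: 6.8
ee_pos: [0.5124, -0.2084, 0.255]
tool_rot: [0.857, 0.515, -0.0, -0.0]
wrist_force: [0.2, 0.4, -1.6]
finger_gap: 0.0198
```

```bash
python3 st.py
```

```text
t 6.80 s_y 550.41 mm s_x 54.65 z 255.0  Fy -0.01 Fx 0.46 Fz -1.63 gap 19.8 yaw -0.0028 [-1.4  0.9  0. ]
```

Emit:
{"name": "play_rows", "arguments": {
  "xyz": [
    [0, -1, 0],
    [0, -2, 0],
    [0, -3, 0],
    [0, -4, 0],
    [0, -4, 0]
  ],
  "spin": [0, 0, 0, 0, 0],
  "gripper": [0.65, 0.65, 0.65, 0.65, 0.65]
}}

```text
time: 7.3
ee_pos: [0.5088, -0.2064, 0.255]
tool_rot: [0.857, 0.515, -0.0, -0.0]
wrist_force: [0.6, -0.9, -1.6]
finger_gap: 0.0202
```

```bash
python3 st.py
```

```text
t 7.30 s_y 546.34 mm s_x 54.69 z 255.0  Fy 0.92 Fx -0.50 Fz -1.63 gap 20.2 yaw -0.0027 [-1.4  4.9  0. ]
```

Emit:
{"name": "play_rows", "arguments": {
  "xyz": [
    [0, -1, 0],
    [0, -2, 0],
    [0, -3, 0],
    [0, -4, 0],
    [0, -4, 0]
  ],
  "spin": [0, 0, 0, 0, 0],
  "gripper": [0.65, 0.65, 0.65, 0.65, 0.65]
}}

```text
time: 7.8
ee_pos: [0.5052, -0.2045, 0.2551]
tool_rot: [0.857, 0.515, -0.0, -0.0]
wrist_force: [0.9, -0.6, -2.2]
finger_gap: 0.0199
```

```bash
python3 st.py
```

```text
t 7.80 s_y 542.31 mm s_x 54.70 z 255.1  Fy 1.10 Fx -0.10 Fz -2.15 gap 19.9 yaw -0.0027 [-1.4  9.   0. ]
```

Emit:
{"name": "play_rows", "arguments": {
  "xyz": [
    [0, -1, 0],
    [0, -2, 0],
    [0, -3, 0],
    [0, -4, 0],
    [0, -4, 0]
  ],
  "spin": [0, 0, 0, 0, 0],
  "gripper": [0.65, 0.65, 0.65, 0.65, 0.65]
}}

```text
time: 8.3
ee_pos: [0.5017, -0.2027, 0.255]
tool_rot: [0.857, 0.515, -0.0, -0.0]
wrist_force: [0.5, -1.0, -2.5]
finger_gap: 0.0195
```

```bash
python3 st.py
```

```text
t 8.30 s_y 538.32 mm s_x 54.66 z 255.0  Fy 0.92 Fx -0.65 Fz -2.50 gap 19.5 yaw -0.0027 [-1.4 13.   0. ]
```

Emit:
{"name": "play_rows", "arguments": {
  "xyz": [
    [0, -1, 0],
    [0, -2, 0],
    [0, -3, 0],
    [0, -4, 0],
    [0, -4, 0]
  ],
  "spin": [0, 0, 0, 0, 0],
  "gripper": [0.65, 0.65, 0.65, 0.65, 0.65]
}}

```text
time: 8.8
ee_pos: [0.4982, -0.2009, 0.255]
tool_rot: [0.857, 0.515, -0.0, -0.0]
wrist_force: [0.8, -0.9, -3.0]
finger_gap: 0.0198
```

```bash
python3 st.py
```

```text
t 8.80 s_y 534.37 mm s_x 54.66 z 255.0  Fy 1.07 Fx -0.42 Fz -3.00 gap 19.8 yaw -0.0028 [-1.4 16.9  0. ]
```

Emit:
{"name": "play_rows", "arguments": {
  "xyz": [
    [0, -1, 0],
    [0, -2, 0],
    [0, -3, 0],
    [0, -3, 0]
  ],
  "spin": [0, 0, 0, 0],
  "gripper": [0.65, 0.65, 0.65, 0.65]
}}

```text
time: 9.2
ee_pos: [0.4959, -0.1997, 0.255]
tool_rot: [0.857, 0.515, 0.0, 0.0]
wrist_force: [3.9, -2.0, -6.5]
finger_gap: 0.0197
```

```bash
python3 st.py
```

```text
t 9.20 s_y 531.75 mm s_x 54.64 z 255.0  Fy 4.42 Fx 0.07 Fz -6.47 gap 19.7 yaw -0.0028 [-1.3 19.5  0. ]
```

Emit:
{"name": "play_rows", "arguments": {
  "xyz": [
    [0, -1, 0],
    [0, -1.5, 0],
    [0, -1.5, 0],
    [0, -1.5, 0]
  ],
  "spin": [0, 0, 0, 0],
  "gripper": [0.65, 0.65, 0.65, 0.65]
}}

```text
time: 9.6
ee_pos: [0.4948, -0.1991, 0.255]
tool_rot: [0.857, 0.515, 0.0, 0.001]
wrist_force: [4.9, -3.1, -9.5]
finger_gap: 0.0198
```

```bash
python3 st.py
```

```text
t 9.60 s_y 530.52 mm s_x 54.63 z 255.0  Fy 5.80 Fx -0.43 Fz -9.46 gap 19.8 yaw -0.0029 [-1.3 20.8  0. ]
```

Emit:
{"name": "play_rows", "arguments": {
  "xyz": [
    [0, -1, 0],
    [0, -2, 0],
    [0, -2, 0],
    [0, -2, 0]
  ],
  "spin": [0, 0, 0, 0],
  "gripper": [0.65, 0.65, 0.65, 0.65]
}}

```text
time: 10.0
ee_pos: [0.4932, -0.1983, 0.255]
tool_rot: [0.857, 0.515, 0.001, 0.001]
wrist_force: [6.4, -3.8, -11.4]
finger_gap: 0.02
```

```bash
python3 st.py; python3 cam.py minus
```

```text
t 10.00 s_y 528.82 mm s_x 54.59 z 255.0  Fy 7.39 Fx -0.38 Fz -11.43 gap 20.0 yaw -0.0030 [-1.3 22.5  0. ]
t 10.00 s_y 528.82 mm s_x 54.59 z 255.0  Fy 7.39 Fx -0.38 Fz -11.43 gap 20.0 yaw -0.0030 [-1.3 22.5  0. ]
t 10.05 s_y 528.80 mm s_x 54.59 z 255.0  Fy 7.27 Fx -0.11 Fz -10.66 gap 19.6 yaw -0.0030 [-1.3 22.5  0. ]
t 10.10 s_y 528.82 mm s_x 54.61 z 255.0  Fy 7.86 Fx -0.05 Fz -10.53 gap 19.5 yaw -0.0030 [-1.3 22.5  0.1]
t 10.15 s_y 528.84 mm s_x 54.61 z 255.0  Fy 7.28 Fx 0.84 Fz -11.56 gap 19.6 yaw -0.0030 [-1.3 22.5  0.1]
```

View pics/wrist_minus.png

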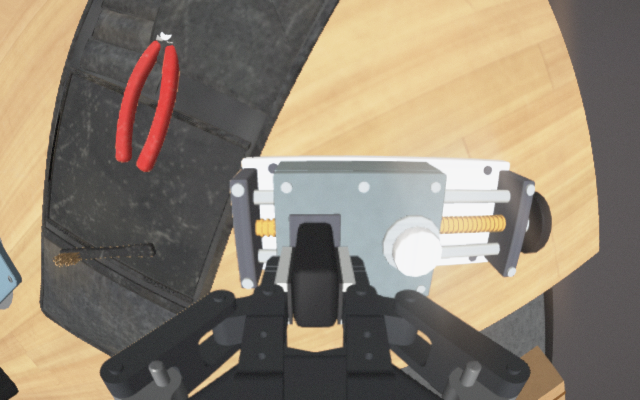

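Pressing the other way, I felt about 7.5 N at s=528.8, against 8.05 N at s=567.55 on the handwheel side. The bolts at (286,187), (363,187) and (436,187) have not shifted relative to the tool, so nothing slipped. The free play is about 27 mm and its middle is at s≈547.8, so I move there.

Emit:
{"name": "play_rows", "arguments": {
  "xyz": [
    [0, 3, 0],
    [0, 6, 0],
    [0, 9, 0],
    [0, 12, 0],
    [0, 15, 0],
    [0, 18, 0],
    [0, 20, 0],
    [0, 20, 0]
  ],
  "spin": [0, 0, 0, 0, 0, 0, 0, 0],
  "gripper": [0.65, 0.65, 0.65, 0.65, 0.65, 0.65, 0.65, 0.65]
}}

```text
time: 10.95
ee_pos: [0.5106, -0.2074, 0.255]
tool_rot: [0.857, 0.515, 0.0, 0.0]
wrist_force: [-0.5, 0.2, -0.5]
finger_gap: 0.0199
```

```bash
python3 st.py; python3 cam.py mid
```

```text
t 10.95 s_y 548.35 mm s_x 54.69 z 255.0  Fy -0.59 Fx -0.05 Fz -0.53 gap 19.9 yaw -0.0028 [-1.4  2.9  0. ]
t 10.95 s_y 548.35 mm s_x 54.69 z 255.0  Fy -0.59 Fx -0.05 Fz -0.53 gap 19.9 yaw -0.0028 [-1.4  2.9  0. ]
t 11.00 s_y 548.32 mm s_x 54.67 z 255.0  Fy 0.30 Fx 0.47 Fz -0.96 gap 19.9 yaw -0.0028 [-1.4  3.   0. ]
t 11.05 s_y 548.30 mm s_x 54.69 z 255.0  Fy 0.56 Fx 0.64 Fz -2.54 gap 20.2 yaw -0.0028 [-1.4  3.   0. ]
t 11.10 s_y 548.26 mm s_x 54.67 z 255.0  Fy 1.74 Fx 0.02 Fz -2.85 gap 19.8 yaw -0.0028 [-1.4  3.   0. ]
```

View pics/wrist_mid.png

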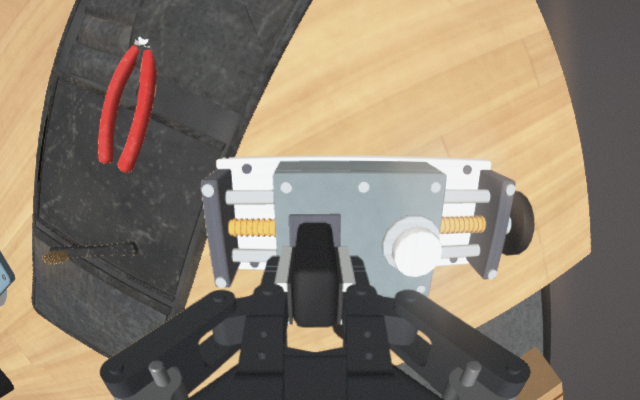

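The left block bolt is at column 208 here, against 181 and 237 at the two ends, so the carriage is near the middle. I trim it by 0.5 mm and let go.

Emit:
{"name": "play_rows", "arguments": {
  "xyz": [
    [0, -0.5, 0],
    [0, -0.5, 0],
    [0, -0.5, 0],
    [0, -0.5, 0],
    [0, -0.5, 0],
    [0, -0.5, 0]
  ],
  "spin": [0, 0, 0, 0, 0, 0],
  "gripper": [0.65, 0.65, 0.5, 0.4, 0.2, 0]
}}

```text
time: 11.7
ee_pos: [0.5099, -0.207, 0.2551]
tool_rot: [0.857, 0.515, 0.0, -0.0]
wrist_force: [0.7, -0.6, 1.1]
finger_gap: 0.0426
```

```bash
python3 st.py; python3 cam.py rel
```

```text
t 11.70 s_y 547.53 mm s_x 54.72 z 255.1  Fy 0.95 Fx -0.22 Fz 1.14 gap 42.6 yaw -0.0029 [-1.5  3.8  0.1]
t 11.70 s_y 547.53 mm s_x 54.72 z 255.1  Fy 0.95 Fx -0.22 Fz 1.14 gap 42.6 yaw -0.0029 [-1.5  3.8  0.1]
t 11.75 s_y 547.53 mm s_x 54.71 z 255.1  Fy 0.43 Fx -0.12 Fz 0.40 gap 43.0 yaw -0.0029 [-1.4  3.8  0.1]
t 11.80 s_y 547.50 mm s_x 54.71 z 255.1  Fy 0.29 Fx 0.03 Fz 0.10 gap 42.6 yaw -0.0028 [-1.4  3.8  0.1]
t 11.85 s_y 547.51 mm s_x 54.71 z 255.1  Fy -0.34 Fx 0.77 Fz -0.13 gap 42.5 yaw -0.0028 [-1.4  3.8  0.1]
```

View pics/wrist_rel.png

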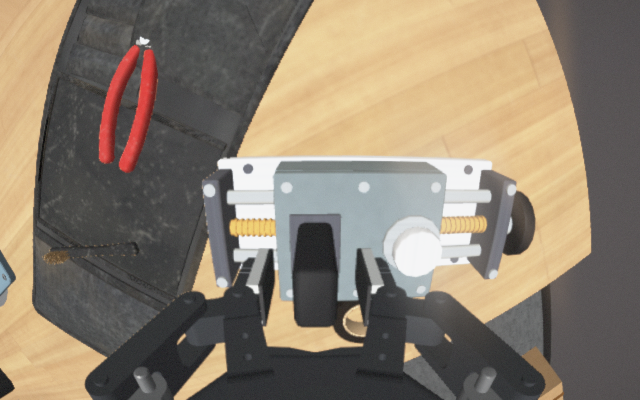

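Released: the left block bolt is at column 209, the handle is free at (315,270) and the fingers are clear on both sides. Next I rise, close the fingers and move over the button.

Emit:
{"name": "play_rows", "arguments": {
  "xyz": [
    [0, 0, -10],
    [0, 0, -35],
    [0, 0, -55],
    [0, 0, -55],
    [-2, 25, -55],
    [-2, 50, -55],
    [-2, 60, -55],
    [-2, 60, -55]
  ],
  "spin": [0, 0, 0, 0, 0, 0, 0, 0],
  "gripper": [0, 0, 0, 0, 0.5, 1, 1, 1]
}}

```text
time: 12.65
ee_pos: [0.5623, -0.2371, 0.3096]
tool_rot: [0.857, 0.515, 0.0, -0.0]
wrist_force: [0.4, 0.2, -0.8]
finger_gap: 0.0
```

Emit:
{"name": "play_rows", "arguments": {
  "xyz": [
    [0, 0, 15],
    [0, 0, 30],
    [0, 0, 42],
    [0, 0, 48],
    [0, 0, 52],
    [0, 0, 52],
    [0, 0, 52]
  ],
  "spin": [0, 0, 0, 0, 0, 0, 0],
  "gripper": [1, 1, 1, 1, 1, 1, 1]
}}

```text
time: 13.35
ee_pos: [0.5621, -0.2369, 0.2584]
tool_rot: [0.857, 0.515, 0.0, 0.0]
wrist_force: [-0.2, 0.5, 0.1]
finger_gap: -0.0001
```

```bash
python3 st.py; python3 cam.py over
```

```text
t 13.35 s_y 607.71 mm s_x 52.58 z 258.4  Fy -0.37 Fx 0.37 Fz 0.12 gap -0.1 yaw -0.0028 [  0.5 -56.4   3.3]
t 13.35 s_y 607.71 mm s_x 52.58 z 258.4  Fy -0.37 Fx 0.37 Fz 0.12 gap -0.1 yaw -0.0028 [  0.5 -56.4   3.3]
t 13.40 s_y 607.80 mm s_x 52.56 z 258.6  Fy -0.18 Fx -0.30 Fz -0.14 gap 0.1 yaw -0.0028 [  0.5 -56.5   3.5]
t 13.45 s_y 607.77 mm s_x 52.55 z 258.6  Fy -0.07 Fx 0.34 Fz 0.26 gap -0.1 yaw -0.0028 [  0.6 -56.5   3.5]
t 13.50 s_y 607.76 mm s_x 52.55 z 258.6  Fy -0.32 Fx 0.22 Fz 0.06 gap -0.1 yaw -0.0028 [  0.6 -56.5   3.5]
```

View pics/wrist_over.png

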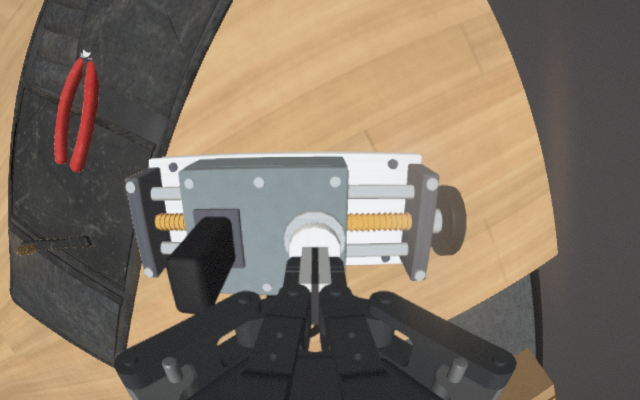

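The closed fingertips are over the button, at columns 300–330 with the button centred at (315,238), and stand about 12 mm above it. I press.

Emit:
{"name": "play_rows", "arguments": {
  "xyz": [
    [0, 0, 4],
    [0, 0, 8],
    [0, 0, 11],
    [0, 0, 13],
    [0, 0, 15],
    [0, 0, 17],
    [0, 0, 18],
    [0, 0, 19]
  ],
  "spin": [0, 0, 0, 0, 0, 0, 0, 0],
  "gripper": [1, 1, 1, 1, 1, 1, 1, 1]
}}

```text
time: 14.3
ee_pos: [0.5619, -0.237, 0.2392]
tool_rot: [0.857, 0.515, 0.0, 0.0]
wrist_force: [-1.5, 0.0, 4.4]
finger_gap: -0.0002
```

```bash
python3 st.py
```

```text
t 14.30 s_y 607.60 mm s_x 52.47 z 239.2  Fy -1.38 Fx -0.69 Fz 4.41 gap -0.2 yaw -0.0028 [  0.6 -56.3 -15.8]
```

Emit:
{"name": "play_rows", "arguments": {
  "xyz": [
    [0, 0, 1],
    [0, 0, 2],
    [0, 0, 3],
    [0, 0, 4],
    [0, 0, 4]
  ],
  "spin": [0, 0, 0, 0, 0],
  "gripper": [1, 1, 1, 1, 1]
}}

```text
time: 14.8
ee_pos: [0.5628, -0.2374, 0.2363]
tool_rot: [0.857, 0.515, 0.001, 0.001]
wrist_force: [-1.2, -1.0, 11.4]
finger_gap: 0.0001
```

```bash
python3 st.py
```

```text
t 14.80 s_y 608.60 mm s_x 52.48 z 236.3  Fy -0.59 Fx -1.49 Fz 11.40 gap 0.1 yaw -0.0030 [  0.6 -57.3 -18.9]
```

Emit:
{"name": "play_rows", "arguments": {
  "xyz": [
    [0, 0, 1],
    [0, 0, 1],
    [0, 0, 1]
  ],
  "spin": [0, 0, 0],
  "gripper": [1, 1, 1]
}}

```text
time: 15.1
ee_pos: [0.5634, -0.2377, 0.2362]
tool_rot: [0.857, 0.515, 0.001, 0.002]
wrist_force: [-0.6, -1.0, 16.6]
finger_gap: -0.0003
```

```bash
python3 st.py
```

```text
t 15.10 s_y 609.26 mm s_x 52.50 z 236.2  Fy -0.09 Fx -1.20 Fz 16.63 gap -0.3 yaw -0.0031 [  0.6 -57.9 -19.1]
```

It has bottomed out: the force rose by 5 N with only 0.1 mm of further travel. I lift straight up.

Emit:
{"name": "play_rows", "arguments": {
  "xyz": [
    [0, 0, -3],
    [0, 0, -8],
    [0, 0, -20],
    [0, 0, -45],
    [0, 0, -80],
    [0, 0, -110],
    [0, 0, -110],
    [0, 0, -110]
  ],
  "spin": [0, 0, 0, 0, 0, 0, 0, 0],
  "gripper": [1, 1, 1, 1, 1, 1, 1, 1]
}}

```text
time: 15.9
ee_pos: [0.5619, -0.2369, 0.3449]
tool_rot: [0.857, 0.515, 0.0, 0.001]
wrist_force: [0.2, 0.5, -0.4]
finger_gap: 0.0001
```

```bash
python3 cam.py end
python3 - <<'E'
from h import *
a=np.load('wrist_end.npz')['p'];cv2.imwrite('pics/endz.png',np.vstack([cv2.resize(a[100:300,60:520,::-1],(736,320)),cv2.resize(np.load('scene_end.npz')['p'][190:300,260:430,::-1],(412,267))[:,:].copy() if 0 else cv2.resize(np.load('scene_end.npz')['p'][180:300,250:526,::-1],(736,280))[:270]]))
E
```

```text
t 15.90 s_y 607.54 mm s_x 52.55 z 344.9  Fy -0.06 Fx 0.52 Fz -0.43 gap 0.1 yaw -0.0028 [  0.5 -56.4  89.8]
t 15.95 s_y 607.14 mm s_x 52.46 z 343.8  Fy -0.06 Fx 0.54 Fz -0.78 gap 0.1 yaw -0.0027 [  0.7 -55.8  88.8]
t 16.00 s_y 606.98 mm s_x 52.43 z 343.2  Fy -0.73 Fx 0.72 Fz -1.40 gap 0.3 yaw -0.0027 [  0.7 -55.5  88.3]
t 16.05 s_y 606.95 mm s_x 52.37 z 342.9  Fy -0.09 Fx 0.37 Fz 0.25 gap 0.1 yaw -0.0027 [  0.8 -55.5  88. ]
```

View pics/endz.png

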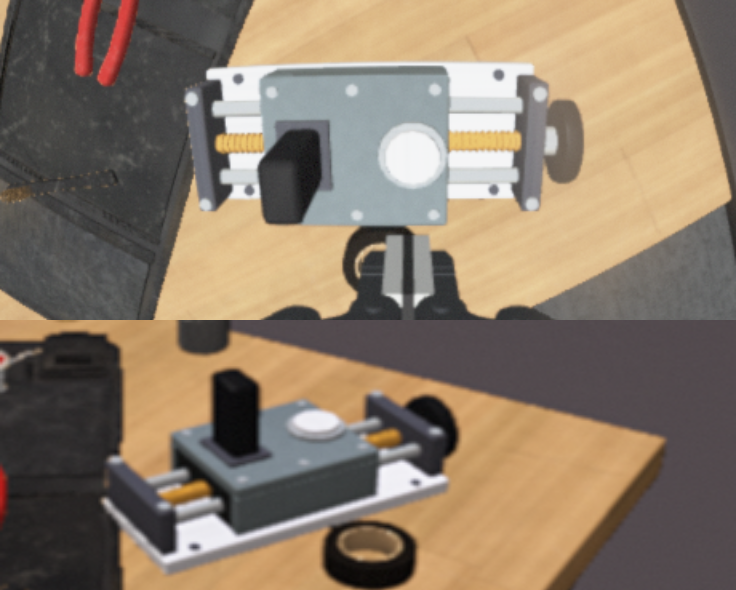

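The button now sits almost flush in its collar (wrist crop about (412,155), scene crop about (316,423)), and the tape has not moved. I check the button height and then hand in.

Run:
```python
from workcell import env
from h import *
a=np.load('wrist_end.npz');K,T,d=a['mtx'],a['cam_to_world'],a['d']
def pt(cu,cv):
    u,v=int(cu/1.6+60),int(cv/1.6+100); Z=np.median(d[v-2:v+3,u-2:u+3]); x,y=(u-K[0,2])/K[0,0],(v-K[1,2])/K[1,1]; th=np.hypot(x,y)
    c=np.array([x/th*np.tan(th)*Z,y/th*np.tan(th)*Z,Z]); return T[:3,:3]@c+T[:3,3]
print('button',pt(413,155),'carriage',pt(352,120),'plate',pt(500,190))
print(env.finish_job())
```

```text
button [ 0.56668707 -0.23685328  0.06324155] carriage [ 0.54550051 -0.20697476  0.05505863] plate [ 0.59909235 -0.29960425  0.01231113]
the job is handed in; nothing more can be done
None
```

The carriage is in the middle of its free play with the lock button fully down, and I handed the job in at about 16 s of robot time. `finish_job` reports no verdict.

- **Feeling the play:** I gripped the handle and pushed gently towards the handwheel until the nut resisted at about 8 N, then back the other way to about 7.5 N. That is about 4 mm of nut give each way, well short of forcing it. The free play came out at about 27 mm.
- **Setting and locking:** I left the carriage within about 0.5 mm of the estimated middle and released the handle. I pressed the button with the closed fingers: it passed the 4 mm stop point and ran on to a hard stop 10 mm down, at up to about 17 N. Then I lifted clear.
- **Last checks:** The depth image puts the button top at 63 mm above the table, down from 73 mm. The arm is clear and feels no contact. The tape is where it was. I did not check the spool closely at the end, but the arm never went near it.
- **One disagreement:** The resistance rose about 1.0 N per mm of tool travel rather than the stated 1.5. Because both sides behaved alike and the button went fully in, I don't think this affects where the middle is.

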